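# Sweep screw caps through the gate of a cap rail

## Robot

A 6-joint arm with a two-finger parallel gripper is mounted at the origin on the work surface; the furniture and walls round the work are solid. World frame = base frame: x ahead of the robot, y to its left, z up, the work surface at z = 0. Lengths are in m, angles in rad, forces in N, time in s.
With the tool pointing down it reaches from about 0.375 to 0.9 m from the base axis. Payload 3.1 kg.
Tool frame: the origin (TCP) lies on the centre line of the jaws, within the pads' length; the fingertips stand 22 mm ahead of it and the grasp point (between the pads) lies 3 mm ahead of it; z points along the fingers, y is the line along which they close (so a half turn about z gives the same grasp; the last joint's range is limited). The gripper opens to 85 mm and grips with 20 to 120 N. Pads are 22 mm wide; open, the fingers measure 114 mm over their backs; the gripper's body (76 mm by 85 mm) begins 54 mm behind the grasp point. The pads swing forward as they close: fully open they stand 13 mm farther back than shut.
Start: joints at [-1.518, 0.527, 1.433, -0, 1.181, -0.178], TCP at [0.143, -0.608, 0.253] pointing down, gripper open.
Joint ranges: [-3.08, 3.08], [-0.75, 2.2], [0.22, 2.44], [-1.43, 4.57], [0, 2.65], [-2.85, 2.85]. Speed limits (rad/s): [2.79, 2.79, 3.14, 3.14, 3.14, 3.14].

## Interface

Orientations are given as a unit quaternion [x, y, z, w].
In Python, from station import manip, vision, sense gives the robot as it stands (manip), with the cameras (vision) and the readings as plain functions.
- The arm moves only by the tool drive_effector, called after ">>>" by a JSON object that holds its "fn" and its "kwargs". Schema: {"type":"object","properties":{"moves":{"type":"array","items":{"type":"array","items":{"type":"array","items":{"type":"number"},"minItems":5,"maxItems":5},"minItems":1,"maxItems":20},"minItems":1,"maxItems":1},"clamp_n":{"type":"number"},"only":{"type":"string"},"quiet":{"type":"boolean"},"lines":{"type":"string"}},"required":["moves"],"additionalProperties":false}. moves is a list that holds a single list of rows (three levels of brackets), with 1 to 20 rows, each of 5 numbers: dx, dy, dz in shares of 1 m (1.0 is 1 m), then a turn about the tool's z in fractions of the full range, 1 being 2 pi rad, then the opening from 0.0 (shut) to 1.0 (fully open); each row is the pose to reach, as a shift and turn from the pose commanded when the call began, along the tool's axes at that moment; what a row does not reach only later rows make up. A row lasts 1/10 s, in which the tool goes at most 0.05 m and 0.15 rad, less where a joint would pass 70% of its speed; a pose out of reach is approached as far as the arm can. The fingers move at their own pace and stop on an object; clamp_n is the grip in N (left out, the last holds). Time passes only in rows, so rows that do not move let the fingers close. The tool returns the time, the measured TCP pose, the force, the opening and the grip force at its end. only (a regular expression) keeps the lines of the reply that match it, lines (a string "A,B") keeps lines A to B, and quiet returns only ok. Input that does not fit is refused with a message, and nothing moves.
- sense(): the state, without advancing time (a new reading comes with each control period).
- vision.snapshot(name): name is "side" or "top"; returns a dict with "pixels" (384x512x3 uint8, red, green, blue), "range_z" (384x512 float32, m along the optical axis (not along the pixel's ray), 0 where there is no reading), "fov_y" (degrees; the focal length in pixels is half the picture's height over the tangent of half this angle, whatever the lens; pixels are square), "cx", "cy" (the principal point, pixels), "R" (3x3) and "t" (3): a world point X has camera coordinates R X + t. Camera axes: x right, y down, z forward; pixel columns grow to the right and rows downward; lengths in m; the calibration is good to about 2 mm. A picture is of the moment at which its call begins.
- manip.sign_off(): hands the job in; it is judged then, once.
The state is a dict: "t": time; "q": joint angles; "qd": joint speeds; "tau": joint torques, N m; "tcp_pos": TCP position; "tool_rot": TCP orientation; "force": force on the tool from outside, world axes, zero at the start; "ft_torque": the same for the moment, N m; "finger_gap": opening from 0.0 (shut) to 1.0 (fully open); "gripper_force": force on a finger pad.
Only numpy, scipy, OpenCV 4.12 (cv2) and the standard library are available. Lean on these libraries where they do the work, as an engineer would, in place of code of your own. Each camera call takes 0.05 s, during which the arm holds its last target. There are 200 camera calls.

## Task

Load the cap rail: with the fingertips, push the three small white screw caps across the table one at a time through the gate and into the slot, until all three lie flat and wholly inside it in a row. Only push them: do not pick up or tip over any cap, and leave the one wider cap, the small bottle, the timer and the marker where they are.

Things in the scene. Friction and masses are not known exactly. Their poses are not given: they have to be found in the camera images.
- cap_1: small white ribbed screw cap lying flat, 34 mm in diameter, 20 mm high, about 20 g, loose on the work surface; origin at the centre of its underside, z up; solid, slides when pushed
- cap_2: small white ribbed screw cap lying flat, 34 mm in diameter, 20 mm high, about 20 g, loose on the work surface; origin at the centre of its underside, z up; solid, slides when pushed
- cap_3: small white ribbed screw cap lying flat, 34 mm in diameter, 20 mm high, about 20 g, loose on the work surface; origin at the centre of its underside, z up; solid, slides when pushed
- cap_rail: low dark steel rail fixed to the table, no floor, open above: slot 40 mm wide inside, 115 mm long, walls 6 mm thick and only 7 mm high, so fingertips can pass over them while pushing a cap. Origin on the table at the centre of the gate (slot's mouth); its y axis points out of the gate (roughly world +y, towards the caps), x across. Two wings flare from the gate at 45 degrees to x +-57, y +36 mm
- slot_end (a point): closed end of the slot: middle of the end wall's inner face, on the table, at y = -115 mm of the rail. The slot holds three caps in one row with 13 mm to spare; a cap pushed in pushes those before it along. Axes as the rail's
- wide_cap: wider white ribbed cap, 54 mm in diameter, 20 mm high, does not fit the gate; leave it; origin at the centre of its underside
- calib_bottle: small white bottle with a red screw cap, 34 mm in diameter, 68 mm high, a bystander; origin at the centre of its underside
- timer: white bench timer, 62 x 62 x 21 mm, lying flat, a bystander; origin at the centre of its underside
- marker: marker pen lying flat, 135 mm long, 17 mm thick, a bystander; origin under its middle, along its own y

How it is judged:
By the outcome, as a careful person would: the job done as asked, in the order asked, and still so for the second after the job is handed in, with the robot touching nothing.
It also fails if it takes over 58 s, if anything falls off the work surface, if the arm or the gripper's body presses on something with over 40 N, if the wrist force passes 120 N, or if a joint passes its speed limit or range.

## Working session

There is one attempt and no reset: what is moved stays moved. The work goes in short steps, Python scripts to look and compute and a tool call to move; the robot and the scene stay as the last step left them, time stands still between calls to the robot, and variables do not carry over. Pictures are saved under pics/ and viewed, at most 11 in all, crops included, and the job is handed in when it is done.

```bash
ls; mkdir -p pics; python3 - <<'E'
from station import manip, vision, sense
import cv2,numpy as np
for n in("top","side"):
    s=vision.snapshot(n); cv2.imwrite(f"pics/{n}0.png",s["pixels"][:,:,::-1]); np.savez(f"pics/{n}0.npz",**s)
    print(n,s["fov_y"],s["cx"],s["cy"],np.round(s["R"],3).tolist(),np.round(s["t"],3))
st=sense();print({k:np.round(st[k],3) for k in("t","tcp_pos","tool_rot","finger_gap")})
E
```

```text
pics
station.py
top 47.44871441110133 246.80277239341538 190.70365395573006 [[0.025, -1.0, 0.006], [-0.996, -0.025, -0.083], [0.083, -0.004, -0.997]] [0.25  0.47  1.126]
side 54.30663455784793 258.7722480195471 189.79302486000236 [[-0.108, 0.994, 0.002], [0.879, 0.096, -0.468], [-0.465, -0.049, -0.884]] [-0.227 -0.416  1.103]
{'t': np.float64(0.1), 'tcp_pos': array([ 0.143, -0.608,  0.252]), 'tool_rot': array([ 0.993,  0.115,  0.   , -0.001]), 'finger_gap': np.float64(0.999)}
```

View pics/top0.png

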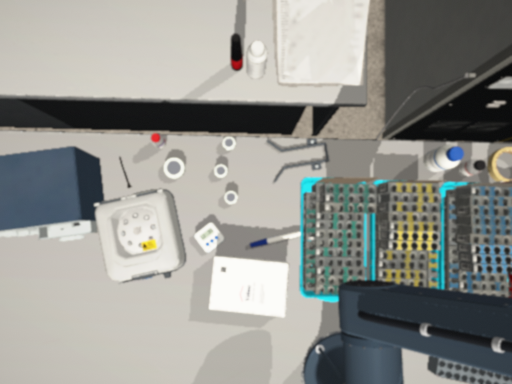

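View pics/side0.png

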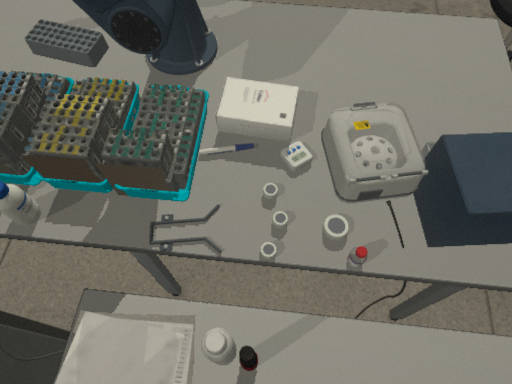

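The top view shows small caps at about (229,143), (221,171) and (231,197), the wide cap at (174,168), and the rail from about (270,145) to (327,165). The side view agrees: caps at (270,190), (280,220) and (268,250). Next I'll measure them in rectified views.

```bash
cat > h.py <<'E'
import numpy as np,cv2
from station import manip, vision, sense
def snap(n): return vision.snapshot(n)
def K(s):
    f=192/np.tan(np.radians(float(s["fov_y"]))/2); return np.array([[f,0,s["cx"]],[0,f,s["cy"]],[0,0,1]],float)
def project(s,X): 
    p=(np.atleast_2d(X)@s["R"].T+s["t"])@K(s).T; return p[:,:2]/p[:,2:]
X0,X1,Y0,Y1=.36,.70,-.26,.34   # world window; picture: up=+x, left=+y
PX=1000
def rect(s,z):
    c=np.array([[X1,Y1,z],[X1,Y0,z],[X0,Y0,z],[X0,Y1,z]])
    w,h=int((Y1-Y0)*PX),int((X1-X0)*PX)
    H=cv2.getPerspectiveTransform(project(s,c).astype(np.float32),np.float32([[0,0],[w,0],[w,h],[0,h]]))
    return cv2.warpPerspective(s["pixels"],H,(w,h),flags=cv2.INTER_CUBIC)
def cloud(s):
    v,u=np.mgrid[:384,:512]; k=K(s); z=s["range_z"]
    P=np.stack([(u-k[0,2])/k[0,0]*z,(v-k[1,2])/k[1,1]*z,z],-1)
    return (P-s["t"])@s["R"]
E
python3 - <<'E'
from h import *
ld=lambda n:dict(np.load(f"pics/{n}0.npz"))
t,s=ld("top"),ld("side")
px=[(229,143),(221,171),(231,197),(174,168),(156,139),(285,150),(327,165),(208,237),(273,240),(345,200)]
C=cloud(t)
for p in px: print(p,C[p[1],p[0]].round(3))
X0=np.array
ims=[cv2.cvtColor(rect(x,.02),cv2.COLOR_RGB2BGR) for x in(t,s)]
import h
cv2.imwrite("pics/r0.png",cv2.resize(np.vstack([i[:290] for i in ims]),None,fx=1,fy=1))
for n,x in(("top",t),("side",s)):
    C=cloud(x); m=((C[...,2]>.013)&(C[...,2]<.03)&(x["range_z"]>0)&(C[...,0]>.3)&(C[...,0]<.75)&(C[...,1]>-.1)&(C[...,1]<.4)).astype(np.uint8)
    N,L,S,c=cv2.connectedComponentsWithStats(m)
    for i in range(1,N):
        if S[i,4]>25:
            P=C[L==i]; print(n,S[i,4],c[i].round(1),((P.min(0)+P.max(0))/2).round(4),(P.max(0)-P.min(0)).round(3))
E
```

```text
(229, 143) [0.588 0.312 0.019]
(221, 171) [0.513 0.33  0.022]
(231, 197) [0.446 0.302 0.019]
(174, 168) [0.518 0.454 0.019]
(156, 139) [0.585 0.495 0.064]
(285, 150) [0.576 0.162 0.005]
(327, 165) [0.539 0.048 0.001]
(208, 237) [0.34  0.359 0.019]
(273, 240) [0.337 0.19  0.016]
(345, 200) [0.437 0.034 0.149]
top 41 [295.   85.1] [0.747  0.1364 0.024 ] [0.006 0.078 0.011]
top 130 [228.2 142.2] [0.5909 0.3143 0.0196] [0.033 0.032 0.013]
top 133 [220.2 170.3] [0.5159 0.333  0.0199] [0.032 0.032 0.012]
top 30 [316.9 181.8] [0.4913 0.0756 0.0217] [0.002 0.061 0.016]
top 132 [230.1 196.8] [0.4457 0.3049 0.0198] [0.032 0.032 0.012]
top 50 [370.3 237.9] [ 0.3562 -0.0625  0.0207] [0.093 0.002 0.015]
top 526 [208.5 236.6] [0.3414 0.3581 0.02  ] [0.075 0.076 0.014]
top 174 [275.3 238.4] [0.3404 0.1859 0.0167] [0.041 0.127 0.007]
side 31 [128.6 128.8] [ 0.3194 -0.0653  0.0216] [0.037 0.003 0.016]
side 292 [163.1 187. ] [0.3997 0.0338 0.0215] [0.194 0.168 0.017]
side 540 [295.8 154.1] [0.3447 0.355  0.019 ] [0.076 0.076 0.011]
side 236 [225.6 147.6] [0.3441 0.1846 0.0168] [0.042 0.13  0.007]
side 41 [179.2 186.4] [0.4695 0.0976 0.0218] [0.019 0.021 0.016]
side 171 [269.8 189.6] [0.4491 0.3025 0.0195] [0.034 0.033 0.013]
side 59 [103.7 188.2] [ 0.486  -0.0817  0.0215] [0.014 0.034 0.017]
side 192 [279.7 218.2] [0.5181 0.3305 0.0192] [0.034 0.034 0.012]
side 210 [267.8 249.5] [0.5932 0.3116 0.0194] [0.033 0.034 0.012]
side 43 [174.5 315.6] [0.7479 0.1426 0.0265] [0.004 0.043 0.007]
```

View pics/r0.png

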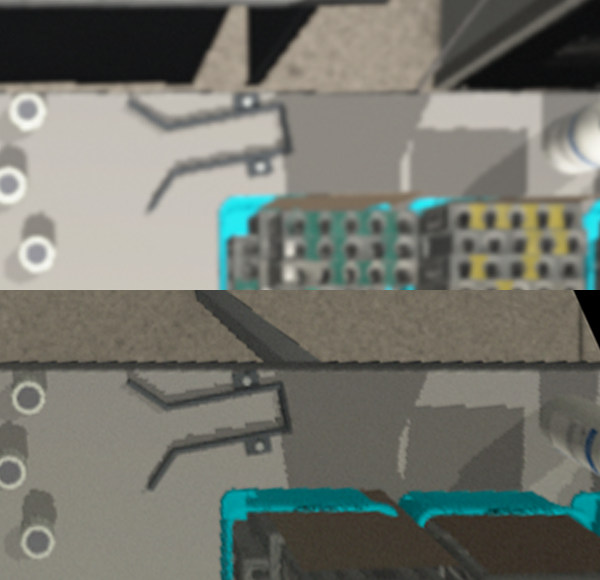

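B sits almost in line with the slot, and A is near the table edge. I'll fit the rail with a template in both views, refine the caps and check obstacle heights.

```bash
cat > fit.py <<'E'
from h import *
from scipy.optimize import minimize
ld=lambda n:dict(np.load(f"pics/{n}0.npz"))
t,s=ld("top"),ld("side")
g=np.arange(-.125,.045,.001); xs=np.arange(-.07,.0701,.001)
GX,GY=np.meshgrid(xs,g); ax=abs(GX)
wall=((ax>=.020)&(ax<=.026)&(GY<=0)&(GY>=-.121))|((ax<=.026)&(GY<=-.115)&(GY>=-.121))
wing=(GY>0)&(GY<=.036)&(abs((ax-.0215)-GY-.001)<.005)
dark=wall|wing
far=cv2.dilate(dark.astype(np.uint8),np.ones((5,5)))==0
lug=(ax>.026)&(GY<.0)
light=far&~lug&((ax<.02)|(GY>0))
def w(p,G):
    c,sn=np.cos(p[2]),np.sin(p[2]); return np.c_[p[0]+c*G[:,0]-sn*G[:,1],p[1]+sn*G[:,0]+c*G[:,1],np.full(len(G),.007)]
gd,gl=np.c_[GX[dark],GY[dark]],np.c_[GX[light],GY[light]]
def cost(p,ims):
    r=0
    for im,sh in ims:
        f=lambda G:cv2.remap(im,*project(sh,w(p,G)).astype(np.float32).T.reshape(2,-1,1),cv2.INTER_LINEAR).mean()
        r+=f(gd)-f(gl)
    return r
G=lambda x:(cv2.cvtColor(x["pixels"],cv2.COLOR_RGB2GRAY).astype(np.float32),x)
for nm,ims in(("top",[G(t)]),("side",[G(s)]),("both",[G(t),G(s)])):
    r=min((minimize(cost,[.552+a,.168+b,.18],args=(ims,),method="Nelder-Mead",options=dict(initial_simplex=np.array([.552+a,.168+b,.18])+np.array([[0,0,0],[.006,0,0],[0,.006,0],[0,0,.06]]))) for a in(-.006,0,.006) for b in(-.008,0,.008)),key=lambda r:r.fun)
    print(nm,r.x.round(4),r.fun.round(1))
C=cloud(t);v=t["range_z"]>0
for n,(a,b,c,d) in dict(wide=(.47,.56,.41,.5),path1=(.3,.7,-.65,-.3),path2=(.3,.7,-.3,0),path3=(.3,.7,0,.25),work=(.35,.7,.25,.5),edge=(.63,.75,.1,.5)).items():
    m=v&(C[...,0]>a)&(C[...,0]<b)&(C[...,1]>c)&(C[...,1]<d); P=C[m]
    print(n,P[:,2].min().round(3),P[:,2].max().round(3),P[P[:,2].argmax()].round(3))
    if n=="wide": P=P[P[:,2]>.01];print(((P.min(0)+P.max(0))/2).round(3),np.ptp(P,0).round(3))
m=v&(C[...,2]>.05)&(C[...,1]>-.02)&(C[...,1]<.2)&(C[...,0]>.4)&(C[...,0]<.6);print("rack",C[m].min(0),C[m].max(0))
E
python3 fit.py
```

```text
top [0.5537 0.1688 0.1961] -72.0
side [0.5575 0.1681 0.1965] -58.0
both [0.5557 0.1683 0.1993] -122.7
wide -0.007 0.027 [0.51  0.439 0.027]
[0.521 0.457 0.019] [0.054 0.054 0.015]
path1 -0.008 0.157 [ 0.424 -0.303  0.157]
path2 -0.009 0.157 [ 0.38  -0.109  0.157]
path3 -0.009 0.158 [0.427 0.029 0.158]
work -0.009 0.127 [0.367 0.495 0.127]
edge -0.507 0.049 [0.747 0.187 0.049]
rack [ 0.40006568 -0.01995602  0.05001094] [0.50087041 0.12727956 0.15785046]
```

```bash
cat > plan.py <<'E'
import numpy as np,sys
from station import manip, vision, sense
O=np.array([.5557,.1683]);TH=.197
XA=np.array([np.cos(TH),np.sin(TH)]);YA=np.array([-XA[1],XA[0]])
def cur():
    s=sense();q=s["tool_rot"];return s,2*np.arctan2(q[1],q[0])   # tool down: heading of tool x
def rows(targets):
    """targets: (world x, y, z, heading)"""
    s,h=cur();p=s["tcp_pos"];c,n=np.cos(h),np.sin(h)
    print("t",round(s["t"],2),"tcp",np.round(p,4),"h",round(h,3),"gap",round(s["finger_gap"],3))
    for x,y,z,hd in targets:
        d=np.array([x,y,z])-p; k=(h-hd+np.pi)%(2*np.pi)-np.pi
        print("%.4f %.4f %.4f %.3f"%(c*d[0]+n*d[1],n*d[0]-c*d[1],-d[2],k))
def W(rx,ry): return O+rx*XA+ry*YA
def tgt(cx,cy,ang,D,z):
    """cap centre in rail frame, ang: tool x direction from rail y axis (ccw), TCP D behind cap"""
    p=W(cx-D*np.sin(ang),cy+D*np.cos(ang)); return (*p,z,TH+np.pi/2+ang)
E
python3 -c "
from plan import *
rows([(.55,-.1,.25,1.768),tgt(-.0059,.1677,0,.044,.2),tgt(-.0059,.1677,0,.044,.032)])"
```

```text
t 0.1 tcp [ 0.143  -0.6078  0.2524] h 0.231 gap 0.999
0.5124 -0.4013 0.0024 -1.537
0.5806 -0.8729 0.0524 -1.537
0.5806 -0.8729 0.2204 -1.537
```

The manual's scale: turns go in shares of 2 pi rad. Converting my numbers, -1.537 rad / 6.2832 = -0.2446.

>>> {"fn": "drive_effector", "kwargs": {"moves": [[[0.512, -0.401, 0, -0.2446, 0.26], [0.512, -0.401, 0, -0.2446, 0.26], [0.512, -0.401, 0, -0.2446, 0.26], [0.512, -0.401, 0, -0.2446, 0.26], [0.512, -0.401, 0, -0.2446, 0.26], [0.512, -0.401, 0, -0.2446, 0.26], [0.512, -0.401, 0, -0.2446, 0.26], [0.512, -0.401, 0, -0.2446, 0.26], [0.512, -0.401, 0, -0.2446, 0.26], [0.512, -0.401, 0, -0.2446, 0.26], [0.512, -0.401, 0, -0.2446, 0.26], [0.512, -0.401, 0, -0.2446, 0.26], [0.512, -0.401, 0, -0.2446, 0.26], [0.512, -0.401, 0, -0.2446, 0.26]]], "clamp_n": 40}}

```text
t: 1.5
tcp_pos: [0.5526, -0.096, 0.2531]
tool_rot: [0.631, 0.775, 0.001, 0.0]
force: [-0.8, -0.6, 0.7]
finger_gap: 0.265
gripper_force: 0.0
```

```bash
python3 -c "
from plan import *
rows([tgt(-.0059,.1677,0,.044,.2),tgt(-.0059,.1677,0,.044,.032)])"
```

```text
t 1.5 tcp [ 0.5526 -0.096   0.2531] h 1.775 gap 0.265
0.4700 0.0522 0.0531 0.007
0.4700 0.0522 0.2211 0.007
```

>>> {"fn": "drive_effector", "kwargs": {"moves": [[[0.47, 0.052, 0.05, 0, 0.26], [0.47, 0.052, 0.05, 0, 0.26], [0.47, 0.052, 0.05, 0, 0.26], [0.47, 0.052, 0.05, 0, 0.26], [0.47, 0.052, 0.05, 0, 0.26], [0.47, 0.052, 0.05, 0, 0.26], [0.47, 0.052, 0.05, 0, 0.26], [0.47, 0.052, 0.05, 0, 0.26], [0.47, 0.052, 0.05, 0, 0.26], [0.47, 0.052, 0.05, 0, 0.26], [0.47, 0.052, 0.05, 0, 0.26], [0.47, 0.052, 0.05, 0, 0.26], [0.47, 0.052, 0.05, 0, 0.26]]]}}

```text
t: 2.8
tcp_pos: [0.5089, 0.3685, 0.2032]
tool_rot: [0.635, 0.773, -0.001, 0.0]
force: [-0.1, -0.1, 0.2]
finger_gap: 0.261
gripper_force: 0.0
```

```bash
python3 -c "
from plan import *
rows([tgt(-.0059,.1677,0,.044,.2),tgt(-.0059,.1677,0,.044,.032)])
import cv2
from h import *
for n in('top','side'):cv2.imwrite(f'pics/{n}1.png',snap(n)['pixels'][:,:,::-1])
a=cv2.imread('pics/side1.png')[100:290,130:400];cv2.imwrite('pics/c1.png',cv2.resize(a,None,fx=2.5,fy=2.5))"
```

```text
t 2.8 tcp [0.5089 0.3685 0.2032] h 1.766 gap 0.261
0.0062 0.0009 0.0032 -0.001
0.0062 0.0009 0.1712 -0.001
```

View pics/c1.png

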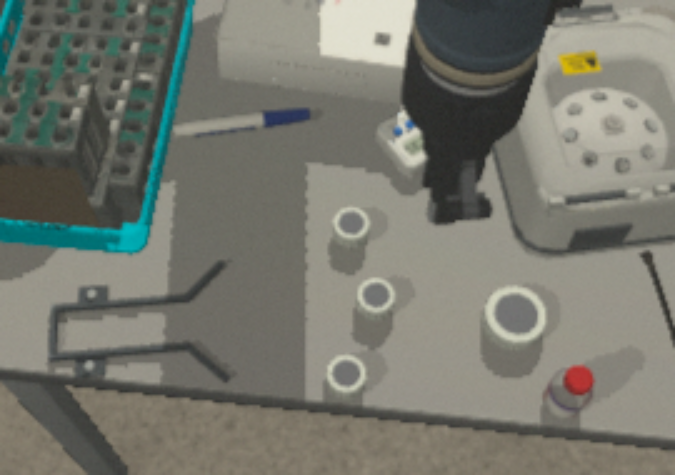

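The side crop shows the gripper clear of everything, with its fingertips at (460,210). All caps, at (350,225), (375,295) and (347,373), are still in place. I'll descend behind the middle cap.

>>> {"fn": "drive_effector", "kwargs": {"moves": [[[0.003, 0, 0, 0, 0.26], [0.003, 0, 0.1, 0, 0.26], [0.003, 0, 0.1, 0, 0.26], [0.003, 0, 0.15, 0, 0.26], [0.003, 0, 0.168, 0, 0.26], [0.003, 0, 0.168, 0, 0.26], [0.003, 0, 0.168, 0, 0.26]]]}}

```text
t: 3.6
tcp_pos: [0.5089, 0.373, 0.0358]
tool_rot: [0.634, 0.773, 0.0, 0.0]
force: [0.4, -0.2, 1.2]
finger_gap: 0.259
gripper_force: 0.0
```

```bash
python3 -c "
from plan import *
rows([tgt(-.0059,.1677,0,.044,.032),tgt(-.0059,.1677,0,.024,.032),tgt(0,.08,0,.024,.032),tgt(0,-.025,0,.024,.032)])
import cv2
from h import *
cv2.imwrite('pics/side2.png',snap('side')['pixels'][:,:,::-1])
a=cv2.imread('pics/side2.png')[150:280,180:380];cv2.imwrite('pics/c2.png',cv2.resize(a,None,fx=3.5,fy=3.5))"
```

```text
t 3.6 tcp [0.5089 0.373  0.0358] h 1.767 gap 0.259
0.0018 -0.0000 0.0038 -0.001
-0.0182 -0.0000 0.0038 -0.001
-0.1059 0.0059 0.0038 -0.001
-0.2109 0.0060 0.0038 -0.001
```

View pics/c2.png

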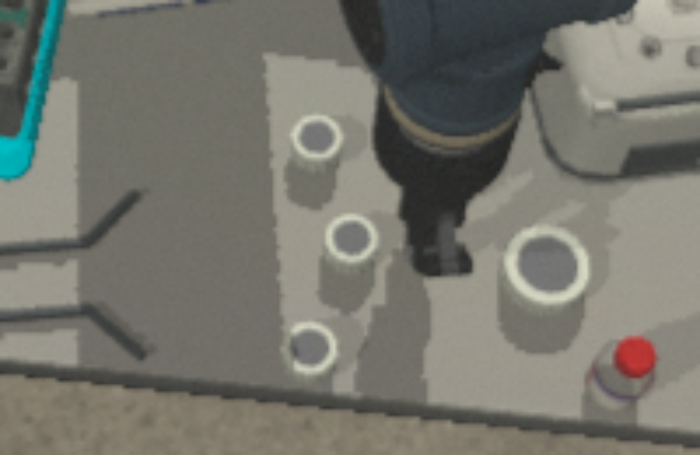

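The fingers straddle the push line at (440,265), between the middle cap (350,240) and the wide cap (545,265), with clearance on both sides. I'll push the middle cap in.

>>> {"fn": "drive_effector", "kwargs": {"moves": [[[-0.012, 0, 0.002, 0, 0.26], [-0.02, 0, 0.002, 0, 0.26], [-0.028, 0.001, 0.002, 0, 0.26], [-0.04, 0.002, 0.002, 0, 0.26], [-0.052, 0.003, 0.002, 0, 0.26], [-0.064, 0.004, 0.002, 0, 0.26], [-0.076, 0.005, 0.002, 0, 0.26], [-0.088, 0.006, 0.002, 0, 0.26], [-0.1, 0.006, 0.002, 0, 0.26], [-0.11, 0.006, 0.002, 0, 0.26], [-0.11, 0.006, 0.002, 0, 0.26]]]}}

```text
t: 4.75
tcp_pos: [0.5358, 0.2649, 0.0332]
tool_rot: [0.635, 0.773, -0.0, -0.0]
force: [0.3, -0.4, -0.7]
finger_gap: 0.256
gripper_force: 0.0
```

```bash
python3 -c "
from plan import *
rows([tgt(0,-.025,0,.024,.032)])
import cv2
from h import *
for n in ('top','side'):
  t=snap(n);C=cloud(t);m=((C[...,2]>.012)&(C[...,2]<.025)&(C[...,0]>.42)&(C[...,0]<.62)&(C[...,1]>.1)&(C[...,1]<.34)&(t['pixels'].min(2)>70)).astype(np.uint8)
  N,L,S,c=cv2.connectedComponentsWithStats(m)
  for i in range(1,N):
    if S[i,4]>20:
      P=C[L==i];q=(P.min(0)+P.max(0))/2;d=q[:2]-O;print(n,q.round(3),np.ptp(P,0).round(3),'rail',(d@XA).round(4),(d@YA).round(4))
  cv2.imwrite(f'pics/{n}3.png',t['pixels'][:,:,::-1])
a=cv2.imread('pics/side3.png')[150:280,130:330];cv2.imwrite('pics/c3.png',cv2.resize(a,None,fx=3.5,fy=3.5))"
```

```text
t 4.75 tcp [0.5358 0.2649 0.0332] h 1.766 gap 0.256
-0.0996 0.0008 0.0012 -0.002
side [0.449 0.308 0.018] [0.034 0.022 0.012] rail -0.0778 0.1577
side [0.542 0.239 0.018] [0.034 0.032 0.012] rail -0.0001 0.0719
side [0.593 0.312 0.019] [0.034 0.034 0.013] rail 0.0651 0.1332
```

View pics/c3.png

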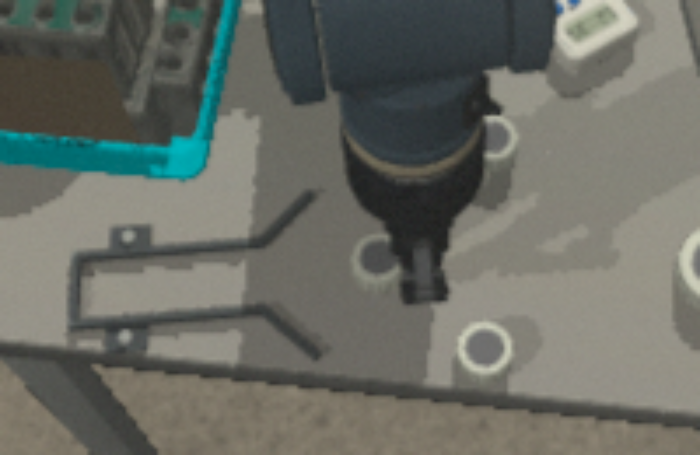

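The cap is cradled between the fingers at (378,258), centred on the slot axis with x_rail about 0. I'll continue through the gate.

>>> {"fn": "drive_effector", "kwargs": {"moves": [[[-0.01, 0.001, 0, 0, 0.26], [-0.02, 0.001, 0, 0, 0.26], [-0.03, 0.001, 0, 0, 0.26], [-0.04, 0.001, 0, 0, 0.26], [-0.05, 0.001, 0, 0, 0.26], [-0.06, 0.001, 0, 0, 0.26], [-0.07, 0.001, 0, 0, 0.26], [-0.08, 0.001, 0, 0, 0.26], [-0.09, 0.001, 0, 0, 0.26], [-0.098, 0.001, 0, 0, 0.26], [-0.1, 0.001, 0, 0, 0.26], [-0.1, 0.001, 0, 0, 0.26]]]}}

```text
t: 6.05
tcp_pos: [0.5562, 0.1682, 0.0333]
tool_rot: [0.634, 0.773, 0.0, -0.0]
force: [-0.8, -0.3, -0.9]
finger_gap: 0.263
gripper_force: 0.0
```

```bash
python3 -c "
from plan import *
import numpy as np
s,h=cur();d=s['tcp_pos'][:2]-O;print('railtcp',d@XA,d@YA)
a=np.arctan2(.065-0,.134-.05);a=-a;print(a)
rows([tgt(0,.04,0,0,.1),tgt(.0645,.1335,a,.045,.1),tgt(.0645,.1335,a,.045,.032)])"
```

```text
railtcp 0.0004528283178342184 -0.00021688801043039525
-0.6585658824237262
t 6.05 tcp [0.5562 0.1682 0.0333] h 1.767 gap 0.263
0.0402 -0.0005 -0.0667 -0.001
0.1694 0.0915 -0.0667 0.658
0.1694 0.0915 0.0013 0.658
```

To row units: 0.658 rad / 6.2832 = 0.1047.

>>> {"fn": "drive_effector", "kwargs": {"moves": [[[0.03, 0, 0, 0, 0.26], [0.05, 0, -0.04, 0, 0.26], [0.08, 0.02, -0.08, 0.0239, 0.26], [0.12, 0.05, -0.08, 0.0477, 0.26], [0.15, 0.08, -0.08, 0.0716, 0.26], [0.17, 0.0915, -0.08, 0.0955, 0.26], [0.17, 0.0915, -0.08, 0.1047, 0.26], [0.17, 0.0915, -0.08, 0.1047, 0.26], [0.17, 0.0915, -0.08, 0.1047, 0.26]]]}}

```text
t: 6.95
tcp_pos: [0.6118, 0.3532, 0.1129]
tool_rot: [0.849, 0.528, -0.001, -0.0]
force: [-0.0, 0.2, 0.3]
finger_gap: 0.256
gripper_force: 0.0
```

```bash
cat > see.py <<'E'
import sys
from plan import *
from h import *
k=sys.argv[1]
for n in ('top','side'):
  t=snap(n);C=cloud(t);m=((C[...,2]>.012)&(C[...,2]<.025)&(C[...,0]>.42)&(C[...,0]<.63)&(C[...,1]>.03)&(C[...,1]<.36)&(t['pixels'].min(2)>70)&((C[...,0]>.51)|(C[...,1]>.2))).astype(np.uint8)
  N,L,S,c=cv2.connectedComponentsWithStats(m)
  for i in range(1,N):
    if S[i,4]>20:
      P=C[L==i];q=(P.min(0)+P.max(0))/2;d=q[:2]-O;print(n,q.round(3),np.ptp(P,0).round(3),'rail',(d@XA).round(4),(d@YA).round(4))
  np.savez(f'pics/{n}{k}.npz',**t)
  cv2.imwrite(f'pics/{n}{k}.png',t['pixels'][:,:,::-1])
a=cv2.imread(f'pics/side{k}.png')[150:280,130:330];b=cv2.imread(f'pics/top{k}.png')[120:220,195:345]
cv2.imwrite(f'pics/c{k}.png',cv2.resize(a,None,fx=3.5,fy=3.5))
E
python3 see.py 4;python3 -c "
from plan import *
rows([tgt(.0645,.1335,-.6585,.045,.1),tgt(.0645,.1335,-.6585,.045,.031)])"
```

```text
top [0.558 0.147 0.018] [0.032 0.031 0.011] rail -0.0016 -0.0216
side [0.562 0.144 0.018] [0.034 0.034 0.012] rail 0.0017 -0.0253
side [0.593 0.312 0.019] [0.033 0.034 0.012] rail 0.065 0.1333
t 7.05 tcp [0.6121 0.3527 0.1132] h 1.11 gap 0.26
-0.0002 0.0009 0.0132 0.001
-0.0002 0.0009 0.0822 0.001
```

View pics/c4.png

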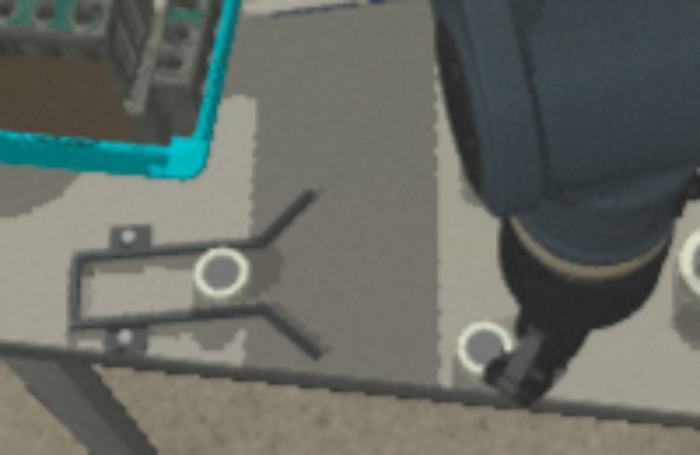

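The first cap is inside the slot at (222,270), about 23 mm past the gate. The fingers hang behind the edge cap at (485,345). I'll descend and push it toward the axis.

>>> {"fn": "drive_effector", "kwargs": {"moves": [[[0, 0, 0.04, 0, 0.26], [0, 0, 0.07, 0, 0.26], [0, 0, 0.081, 0, 0.26], [0, 0, 0.081, 0, 0.26], [-0.01, 0, 0.081, 0, 0.26], [-0.018, 0, 0.081, 0, 0.26], [-0.026, 0, 0.081, 0, 0.26], [-0.036, 0, 0.081, 0, 0.26], [-0.046, 0, 0.081, 0, 0.26], [-0.056, 0, 0.081, 0, 0.26], [-0.066, 0, 0.081, 0, 0.26], [-0.076, 0, 0.081, 0, 0.26], [-0.086, 0, 0.081, 0, 0.26], [-0.096, 0, 0.081, 0, 0.26], [-0.106, 0, 0.081, 0, 0.26], [-0.116, 0, 0.081, 0, 0.26], [-0.122, 0, 0.081, 0, 0.26], [-0.122, 0, 0.081, 0, 0.26]]]}}

```text
t: 8.85
tcp_pos: [0.5576, 0.243, 0.0322]
tool_rot: [0.85, 0.526, -0.001, -0.0]
force: [0.9, -0.0, -0.4]
finger_gap: 0.261
gripper_force: 0.0
```

```bash
python3 see.py 5; python3 -c "
from plan import *
rows([tgt(0,.052,a,.025,.032) for a in (-.66,-.53,-.4,-.27,-.13,0)]+[tgt(0,-.026,0,.025,.032)])"
```

```text
side [0.45  0.303 0.019] [0.033 0.033 0.013] rail -0.0774 0.1524
side [0.562 0.144 0.019] [0.033 0.035 0.012] rail 0.0013 -0.025
t 8.95 tcp [0.5585 0.2439 0.0323] h 1.11 gap 0.257
-0.0028 -0.0006 0.0003 0.002
-0.0030 -0.0039 0.0003 -0.128
-0.0036 -0.0070 0.0003 -0.258
-0.0046 -0.0101 0.0003 -0.388
-0.0062 -0.0133 0.0003 -0.528
-0.0080 -0.0160 0.0003 -0.658
-0.0697 0.0318 0.0003 -0.658
```

View pics/c5.png

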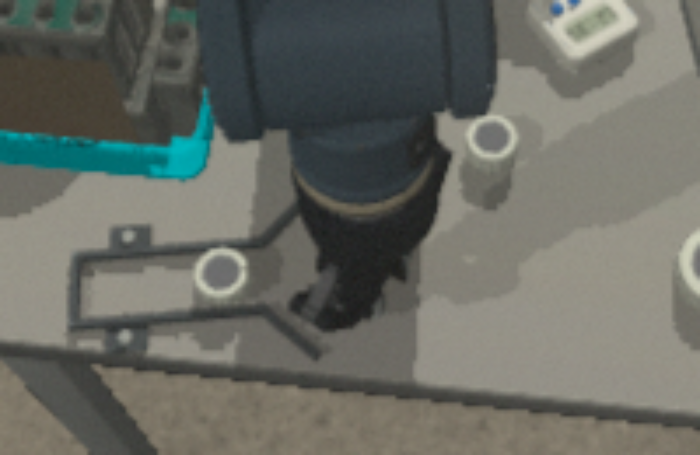

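Cap 1 stays put in the rail. The second cap is hidden behind the fingers at about (320,300), so I'll pivot around it to face the gate and check again.

To row units: -0.658 rad / 6.2832 = -0.1047.

>>> {"fn": "drive_effector", "kwargs": {"moves": [[[-0.003, -0.004, 0, -0.0204, 0.26], [-0.0036, -0.007, 0, -0.0411, 0.26], [-0.0046, -0.01, 0, -0.0618, 0.26], [-0.006, -0.013, 0, -0.084, 0.26], [-0.008, -0.016, 0, -0.1047, 0.26], [-0.008, -0.016, 0, -0.1047, 0.26]]]}}

```text
t: 9.55
tcp_pos: [0.5401, 0.2443, 0.0323]
tool_rot: [0.634, 0.773, -0.0, -0.0]
force: [0.3, 0.2, -0.2]
finger_gap: 0.262
gripper_force: 0.0
```

```bash
python3 see.py 6; python3 -c "
from plan import *
s,h=cur();d=s['tcp_pos'][:2]-O;print('railtcp',d@XA,d@YA)
rows([tgt(0,-.026,0,.025,.032)])"
```

```text
side [0.449 0.302 0.018] [0.034 0.033 0.012] rail -0.078 0.1524
side [0.547 0.218 0.019] [0.032 0.028 0.013] rail 0.0013 0.05
side [0.562 0.144 0.018] [0.033 0.034 0.013] rail 0.0019 -0.0251
railtcp 0.00017133392717670788 0.07741585018275812
t 9.65 tcp [0.5407 0.2443 0.0323] h 1.766 gap 0.263
-0.0784 0.0000 0.0003 -0.002
```

View pics/c6.png

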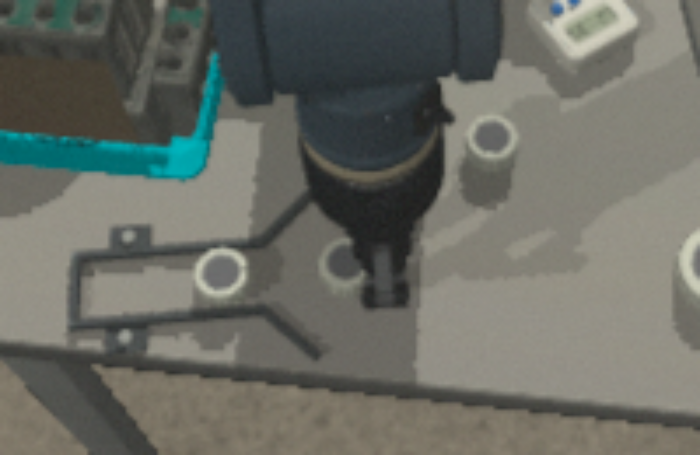

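The second cap sits in the cradle on the axis at (343,265). I'll push it in, then move to the last cap.

>>> {"fn": "drive_effector", "kwargs": {"moves": [[[-0.01, 0, 0, 0, 0.26], [-0.02, 0, 0, 0, 0.26], [-0.03, 0, 0, 0, 0.26], [-0.04, 0, 0, 0, 0.26], [-0.05, 0, 0, 0, 0.26], [-0.06, 0, 0, 0, 0.26], [-0.07, 0, 0, 0, 0.26], [-0.077, 0, 0, 0, 0.26], [-0.079, 0, 0, 0, 0.26], [-0.079, 0, 0, 0, 0.26]]]}}

```text
t: 10.65
tcp_pos: [0.5559, 0.166, 0.0323]
tool_rot: [0.634, 0.773, -0.0, -0.0]
force: [-0.7, 0.2, -0.1]
finger_gap: 0.262
gripper_force: 0.0
```

```bash
python3 -c "
from plan import *
rows([tgt(-.079,.153,.654,.045,.11),tgt(-.079,.153,.654,.045,.032)])"
```

```text
t 10.65 tcp [0.5559 0.166  0.0323] h 1.767 gap 0.262
0.1909 -0.1063 -0.0777 -0.655
0.1909 -0.1063 0.0003 -0.655
```

To row units: -0.654 rad / 6.2832 = -0.1041.

>>> {"fn": "drive_effector", "kwargs": {"moves": [[[0.03, 0, 0, 0, 0.26], [0.05, 0, -0.04, 0, 0.26], [0.08, -0.02, -0.08, -0.0239, 0.26], [0.12, -0.05, -0.08, -0.0477, 0.26], [0.16, -0.08, -0.08, -0.0716, 0.26], [0.191, -0.106, -0.08, -0.0955, 0.26], [0.191, -0.106, -0.08, -0.1041, 0.26], [0.191, -0.106, -0.08, -0.1041, 0.26], [0.191, -0.106, -0.08, -0.1041, 0.26]]]}}

```text
t: 11.55
tcp_pos: [0.4148, 0.3333, 0.1124]
tool_rot: [0.353, 0.936, 0.0, 0.0]
force: [0.2, -0.3, 0.2]
finger_gap: 0.259
gripper_force: 0.0
```

```bash
python3 see.py 7;python3 -c "
from plan import *
rows([tgt(-.079,.153,.654,.045,.032)])"
```

```text
top [0.563 0.128 0.019] [0.041 0.066 0.012] rail -0.0011 -0.0414
side [0.449 0.303 0.019] [0.033 0.033 0.013] rail -0.078 0.1524
side [0.565 0.126 0.019] [0.041 0.067 0.013] rail 0.0006 -0.0436
t 11.65 tcp [0.4154 0.3327 0.1123] h 2.42 gap 0.262
0.0006 -0.0007 0.0803 -0.002
```

View pics/c7.png

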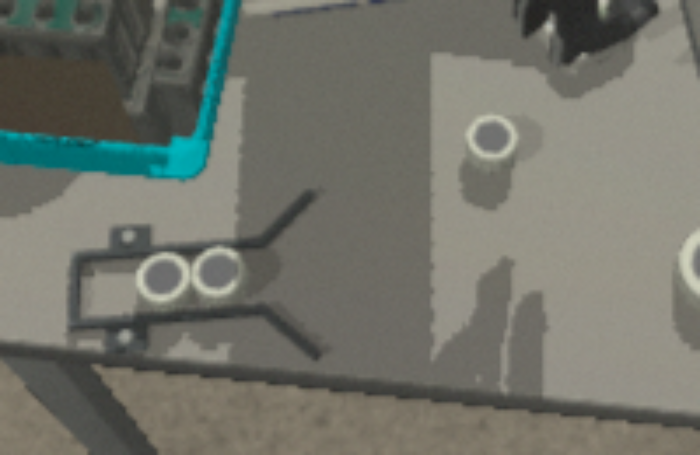

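Two caps are in the slot at (165,278) and (218,272). The third is at (492,138) with the gripper behind it, so I'll descend and push it toward the axis.

>>> {"fn": "drive_effector", "kwargs": {"moves": [[[0, 0, 0.04, 0, 0.26], [0, 0, 0.07, 0, 0.26], [0, 0, 0.08, 0, 0.26], [0, 0, 0.08, 0, 0.26], [-0.01, 0, 0.08, 0, 0.26], [-0.018, 0, 0.08, 0, 0.26], [-0.026, 0, 0.08, 0, 0.26], [-0.036, 0, 0.08, 0, 0.26], [-0.046, 0, 0.08, 0, 0.26], [-0.056, 0, 0.08, 0, 0.26], [-0.066, 0, 0.08, 0, 0.26], [-0.076, 0, 0.08, 0, 0.26], [-0.088, 0, 0.08, 0, 0.26], [-0.1, 0, 0.08, 0, 0.26], [-0.112, 0, 0.08, 0, 0.26], [-0.124, 0, 0.08, 0, 0.26], [-0.134, 0, 0.08, 0, 0.26], [-0.142, 0, 0.08, 0, 0.26], [-0.146, 0, 0.08, 0, 0.26], [-0.146, 0, 0.08, 0, 0.26]]]}}

```text
t: 13.65
tcp_pos: [0.5248, 0.2363, 0.0323]
tool_rot: [0.352, 0.936, 0.0, 0.0]
force: [-0.3, -0.2, 0.3]
finger_gap: 0.259
gripper_force: 0.0
```

```bash
python3 -c "
from plan import *
rows([tgt(0,.05,a,.025,.032) for a in (.654,.53,.4,.27,.13,0)])"
```

```text
t 13.65 tcp [0.5248 0.2363 0.0323] h 2.421 gap 0.259
-0.0034 -0.0003 0.0003 -0.001
-0.0036 0.0027 0.0003 0.123
-0.0042 0.0059 0.0003 0.253
-0.0052 0.0090 0.0003 0.383
-0.0068 0.0122 0.0003 0.523
-0.0086 0.0149 0.0003 0.653
```

To row units: 0.653 rad / 6.2832 = 0.1039.

>>> {"fn": "drive_effector", "kwargs": {"moves": [[[-0.0036, 0.0027, 0, 0.0196, 0.26], [-0.004, 0.006, 0, 0.0403, 0.26], [-0.005, 0.009, 0, 0.061, 0.26], [-0.007, 0.012, 0, 0.0832, 0.26], [-0.0086, 0.015, 0, 0.1039, 0.26], [-0.0086, 0.015, 0, 0.1039, 0.26]]]}}

```text
t: 14.25
tcp_pos: [0.5406, 0.2428, 0.0323]
tool_rot: [0.633, 0.774, 0.0, 0.0]
force: [-0.3, 0.8, -0.1]
finger_gap: 0.263
gripper_force: 0.0
```

```bash
python3 see.py 8; python3 -c "
from plan import *
rows([tgt(0,-.026,0,.025,.032)])"
```

```text
top [0.568 0.11  0.018] [0.038 0.032 0.012] rail 0.0008 -0.0594
side [0.546 0.216 0.019] [0.033 0.03  0.012] rail -0.0003 0.0492
side [0.565 0.126 0.019] [0.042 0.066 0.012] rail 0.0009 -0.0436
t 14.35 tcp [0.5401 0.2425 0.0322] h 1.772 gap 0.258
-0.0769 0.0005 0.0002 0.004
```

>>> {"fn": "drive_effector", "kwargs": {"moves": [[[-0.01, 0, 0, 0, 0.26], [-0.02, 0, 0, 0, 0.26], [-0.03, 0, 0, 0, 0.26], [-0.04, 0, 0, 0, 0.26], [-0.05, 0, 0, 0, 0.26], [-0.06, 0, 0, 0, 0.26], [-0.07, 0, 0, 0, 0.26], [-0.077, 0, 0, 0, 0.26], [-0.078, 0, 0, 0, 0.26], [-0.078, 0, 0, 0, 0.26], [-0.04, 0, 0, 0, 0.26], [-0.02, 0, -0.04, 0, 0.26], [0.03, 0, -0.09, 0, 0.26], [0.08, 0, -0.12, 0, 0.26], [0.12, -0.04, -0.12, 0, 0.26], [0.12, -0.08, -0.12, 0, 0.26], [0.12, -0.1, -0.12, 0, 0.26], [0.12, -0.1, -0.12, 0, 0.26]]]}}

```text
t: 16.15
tcp_pos: [0.4129, 0.3404, 0.1523]
tool_rot: [0.632, 0.775, -0.003, -0.001]
force: [-0.0, -0.6, -0.5]
finger_gap: 0.257
gripper_force: 0.0
```

```bash
python3 see.py 9; python3 - <<'E'
import cv2,numpy as np
a=cv2.imread('pics/side9.png')[110:290,120:400];b=cv2.imread('pics/top9.png')[110:260,140:340]
cv2.imwrite('pics/f.png',np.vstack([cv2.resize(a,(466,300)),cv2.resize(b,(466,300))]))
E
```

```text
top [0.566 0.11  0.018] [0.048 0.1   0.013] rail -0.0012 -0.059
side [0.569 0.108 0.018] [0.047 0.099 0.013] rail 0.0014 -0.0619
```

View pics/f.png

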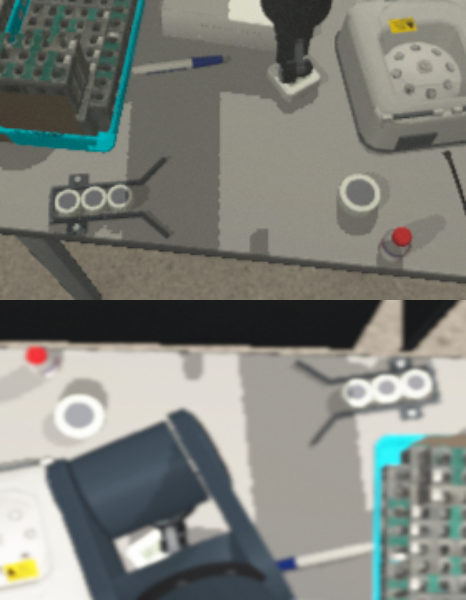

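All three caps lie flat in the slot, at (68,200), (93,198) and (120,196) in the upper view. The back of the row is about 9 mm inside the gate. The wide cap, bottle, timer and marker are where they started, and the arm is clear.

```bash
python3 -c "
from station import manip, vision, sense
print(manip.sign_off())"
```

```text
the job is handed in; nothing more can be done
None
```

All three small caps were pushed through the gate and lie flat in a row wholly inside the slot, the bystanders look unmoved in the last pictures, and the job was handed in at about 16 s.

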